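# Click the bottle keeper into its catch

### The job

Push the red keeper along the aluminium bottle rack towards the amber bottles until its spring pin drops into the notch of the yellow clip, and leave it clicked in there. Push it gently with the fingers only: do not grip it or pull the black knob up, and do not shift or tip the bottles or the white jar.

Things in the scene. Friction and masses are not known exactly. Their poses are not given: they have to be found in the camera images.
- keeper_back (a point): centre of the red keeper's flat push face, which looks away from the bottles: 62 mm wide across the rack, 52 mm high; this point is 64 mm above the rack's underside. The keeper is 36 mm thick along the rack, its top 90 mm above the rack's underside. Axes as the rack's: push towards +y. It slides only along the rack, with 1.5 N of friction.
- keeper_pin (a point): on the keeper's pin axis, at ledge height; moves with the keeper, not up with the pin. From keeper_back: 18 mm in +y, 40 mm in +x, 34 mm down. Upright pin, 7 mm thick, round tip, pressed down by a 6 to 9 N spring, in a red housing reaching 57 mm in +x from the rack's centre line. Black ball knob on top, 24 mm across, its top 118 mm above the rack's underside
- pin (a joint): height of the spring pin in m: 0 while its tip runs on the bare ledge; it rises to about 0.007 on top of the clip's ramp, drops to about 0.0015 when seated in the notch, and would rise to 0.009 going over the clip's far tooth
- clip_notch (a point): bottom of the V notch of the yellow clip on the ledge (place along it varies); rack's axes. Along +y: ramp from 30 mm before it, 7 mm high; 45 degree V; tooth 9 mm high, peak 9 mm past it. Push force: 3 to 5 N on the ramp, near 0 as the pin falls in (keeper jumps ahead), 10 to 12 N to climb the tooth. Let go within 5 mm, the keeper centres itself: keeper_pin at this point
- rack: aluminium bottle rack fixed in a blue tray: channel 400 mm long (y), 48 wide, lips 34 high, floor 12 mm above the underside; ledge 32 wide, 30 high along its +x side. Origin: centre of the channel's underside, on the tray floor 4 mm above the table. x across, away from the robot; y along, from keeper to bottles; z up
- jar_mid (a point): centre (half-way up) of a loose white jar, 52 mm across, 75 mm high, standing in the tray; not to be disturbed
- bottle0_mid (a point): centre (half-way up) of a loose amber bottle with white cap, 29 mm across, 70 mm high, standing in the channel; number 1 from the keeper; the nearest stands about 12 mm clear of the keeper once the keeper is seated; not to be disturbed
- bottle1_mid (a point): centre (half-way up) of a loose amber bottle with white cap, 29 mm across, 70 mm high, standing in the channel; number 2 from the keeper; the nearest stands about 12 mm clear of the keeper once the keeper is seated; not to be disturbed
- bottle2_mid (a point): centre (half-way up) of a loose amber bottle with white cap, 29 mm across, 70 mm high, standing in the channel; number 3 from the keeper; the nearest stands about 12 mm clear of the keeper once the keeper is seated; not to be disturbed
Mind the look-alikes: they are no part of the job. Leave any turquoise look-alike of the part that bears jar_mid alone.

How it is judged:
At the end, for the whole second after the job is handed in: The keeper's pin is dropped in the notch of the yellow clip (within 2.5 mm along the rack, pin at 0.5 to 4 mm height) and at rest; the three bottles and the jar stand upright within 10 mm of where they started (y of keeper_pin in the frame of clip_notch between -0.0025 and 0.0025 m and value of joint pin between 0.0005 and 0.004 m and velocity of joint pin below 0.01 m/s and angle between each of bottle0_mid, bottle1_mid, bottle2_mid, jar_mid's own z axis and vertical below 0.2 rad and distance of each of bottle0_mid, bottle1_mid, bottle2_mid, jar_mid from where it was at the start of the episode below 0.01 m); the robot touches nothing.
It fails at once if the knob was pulled: pin lifted more than 14 mm (value of joint pin above 0.014 m).
It fails at once if the keeper was gripped or shoved with more than 30 N (contact force between the fingers and keeper above 30 N).
It fails at once if a bottle or the jar was shifted more than 15 mm, lifted or tipped (distance of any of bottle0_mid, bottle1_mid, bottle2_mid, jar_mid from where it was at the start of the episode above 0.015 m or angle between any of bottle0_mid, bottle1_mid, bottle2_mid, jar_mid's own z axis and vertical above 0.4 rad).
It also fails if it takes over 48 s, if anything falls off the work surface, if the arm or the gripper's body presses on something with over 40 N, if the wrist force passes 120 N, or if a joint passes its speed limit or range.

### The arm

A 6-joint arm with a two-finger parallel gripper is mounted at the origin on the work surface. World frame = base frame: x ahead of the robot, y to its left, z up, the work surface at z = 0. Lengths are in m, angles in rad, forces in N, time in s.
With the tool pointing down it reaches from about 0.425 to 0.95 m from the base axis. Payload 3.5 kg.
Tool frame: the origin (TCP) lies at the very end of the fingers, on their centre line; the grasp point (between the pads) lies 19 mm behind it (ctrl.grip_point_offset is the distance from the TCP to the grasp point, in m); z points along the fingers, y is the line along which they close (so a half turn about z gives the same grasp; the last joint's range is limited). The gripper opens to 85 mm and grips with 20 to 120 N. Pads are 22 mm wide; open, the fingers measure 114 mm over their backs; the gripper's body (76 mm by 85 mm) begins 54 mm behind the grasp point. The pads swing forward as they close: fully open they stand 13 mm farther back than shut.
Start: joints at [-1.419, 0.286, 1.577, -0, 1.279, -0.15], TCP at [0.201, -0.644, 0.231] pointing down, gripper open.
Joint ranges: [-2.77, 2.77], [-0.9, 2.22], [0.21, 2.48], [-1.53, 4.67], [0.24, 2.81], [-2.84, 2.84]. Speed limits (rad/s): [2.79, 2.79, 3.14, 3.14, 3.14, 3.14].

### API

Orientations are given as a unit quaternion [x, y, z, w].
In Python, from plant import telemetry, vision, ctrl gives the robot as it stands.
- The arm moves only by the tool arm_command, never from a script. Its argument "series" is one flat list of numbers, 7 for each row, row after row: the shift along the tool's x, y, z in cm, then the turn, a rotation vector about the tool's x, y, z in degrees, then the closure, from 0 (fully open) to 1 (shut). A call has 1 to 10 rows; each row is the pose to reach, as a shift and turn from the pose commanded when the call began, along the tool's axes at that moment; what a row does not reach only later rows make up. A row lasts 1/12 s, in which the tool goes at most 41.7 mm and 7.16 degrees, less where a joint would pass 70% of its speed; a pose out of reach is approached as far as the arm can. A call with a gripper value outside its range is refused whole. The fingers move at their own pace and stop on an object; "force" is the grip in N (left out, the last holds). Time passes only in rows, so rows that repeat a pose let the fingers close. It gives the time, the measured TCP pose, the force, the opening and the grip force at its end, in the units of the state.
- telemetry.get_state(): the state, without advancing time (a new reading comes with each control period).
- vision.read_camera(name): name is "side" or "top"; returns a dict with "color" (420x560x3 uint8, blue, green, red), "K" (3x3 intrinsics, pixels), "rvec" (rotation vector, rad) and "tvec" (3), from world to camera coordinates, as OpenCV has them. Camera axes: x right, y down, z forward; pixel columns grow to the right and rows downward; lengths in m; the calibration is good to about 2 mm. A picture is of the moment at which its call begins. There is no depth.
- ctrl.sign_off(): hands the job in; it is judged then, once.
The state is a dict: "time": time; "qpos": joint angles; "dq": joint speeds; "joint_efforts": joint torques, N m; "eef_pos": TCP position; "tcp_rot": TCP orientation; "contact_force": force on the tool from outside, world axes, zero at the start; "wrist_torque": the same for the moment, N m; "opening": opening from 0.0 (shut) to 1.0 (fully open); "finger_force": force on a finger pad.
Only numpy, scipy, OpenCV 4.12 (cv2) and the standard library are available. Lean on these libraries where they do the work, as an engineer would, in place of code of your own. Each camera call takes 0.05 s, during which the arm holds its last target. There are 200 camera calls.

## Working session

There is one attempt and no reset: what is moved stays moved. The work goes in short steps, Python scripts to look and compute and a tool call to move; the robot and the scene stay as the last step left them, time stands still between calls to the robot, and variables do not carry over. Pictures are saved under pics/ and viewed, at most 10 in all, crops included, and the job is handed in when it is done.

Besides the shell and the picture viewer there is one more tool, called as a command line: name --argument value ..., lists and objects as JSON in quotes. arm_command: Moves the arm, as the interface text tells. Its arguments: {"type":"object","properties":{"series":{"type":"array","items":{"type":"number"}},"force":{"type":"number"}},"required":["series"]}

```bash
mkdir -p pics; python3 - <<'E'
from plant import telemetry, vision, ctrl
import cv2
for n in("top","side"):
    d=vision.read_camera(n); cv2.imwrite(f"pics/{n}0.png",d["color"])
    print(n,d["K"].tolist(),d["rvec"],d["tvec"])
s=telemetry.get_state();print(s["time"],s["eef_pos"],s["tcp_rot"],s["contact_force"])
E
```

```text
top [[427.9247304542715, 0.0, 278.49918167264366], [0.0, 427.9247304542715, 217.61893666525023], [0.0, 0.0, 1.0]] [ 2.10466898 -2.1313561   0.17950078] [0.16838459 0.61976201 1.00004651]
side [[447.26564412880595, 0.0, 283.03966258604424], [0.0, 447.26564412880595, 198.38369033653618], [0.0, 0.0, 1.0]] [ 2.19108604 -0.12705209  0.03728595] [-0.60647523  0.2102466   0.84557709]
0.1 [ 0.20057081 -0.64389641  0.23006069] [ 9.88639202e-01  1.50304269e-01  1.44168397e-05 -1.07457087e-03] [ 0.99422246  0.36236242 -0.18229827]
```

View pics/top0.png

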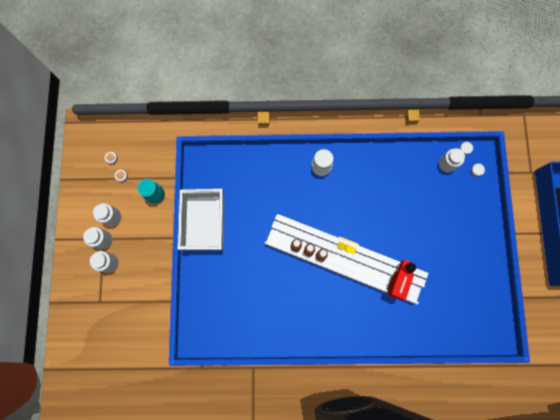

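View pics/side0.png

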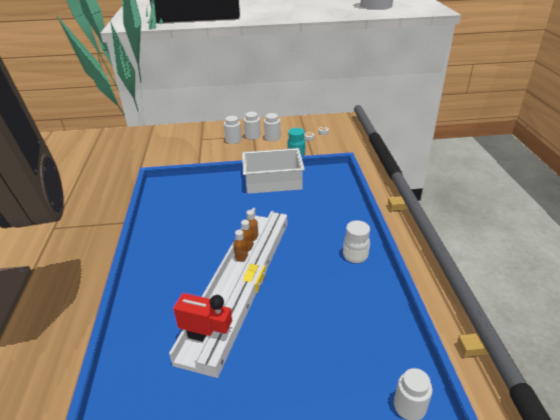

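Top view: rack runs from (420,290) with the red keeper at (403,280) to (272,230), with bottles at (296–321,245–255) and the yellow clip at (347,246). There are white jars at (322,162) and (455,158), plus a turquoise look-alike at (150,190) outside the tray. I won't touch any of these. There is only one red keeper and one yellow clip. I'll enlarge both to confirm and measure.

```bash
python3 - <<'E'
import cv2
t=cv2.imread("pics/top0.png")[205:315,255:440]; cv2.imwrite("pics/tc.png",cv2.resize(t,None,fx=4,fy=4,interpolation=cv2.INTER_CUBIC))
t=cv2.imread("pics/side0.png")[205:375,165:300]; cv2.imwrite("pics/sc.png",cv2.resize(t,None,fx=3.5,fy=3.5,interpolation=cv2.INTER_CUBIC))
E
```

```text
(no output)
```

View pics/tc.png

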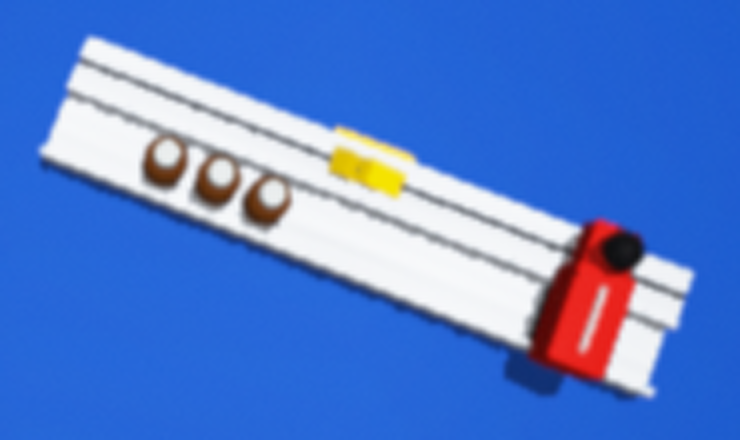

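View pics/sc.png

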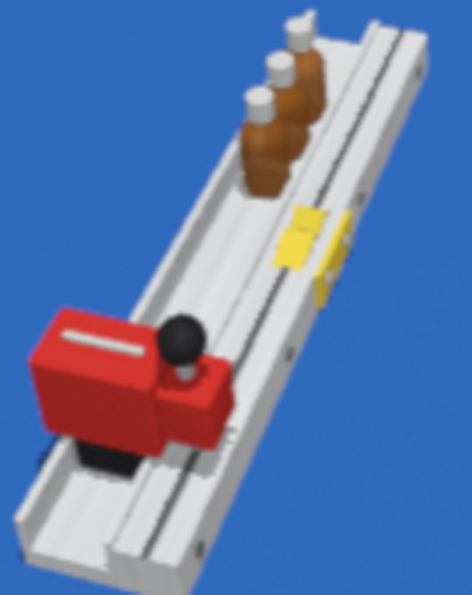

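The crops confirm one red keeper with a black knob (crop 600,310) and one yellow clip on the ledge (crop 367,165). The path between them is clear. Next I'll fit the rack pose and the keeper and notch positions.

```bash
cat >fit.py <<'E'
import numpy as np,cv2
from plant import vision,telemetry
from scipy.optimize import least_squares
from scipy.spatial.transform import Rotation as R
C={n:vision.read_camera(n) for n in("top","side")}
def proj(n,P):
    c=C[n];return cv2.projectPoints(np.float64(P).reshape(-1,3),c["rvec"],c["tvec"],c["K"],None)[0][:,0]
T=lambda u,v:(u/4+255,v/4+205)
S=lambda u,v:(u/3.5+165,v/3.5+205)
# cam, pixel, local pt(mm), offset kind
O=[("top",T(92,37),(56,200,30),0),("top",T(692,272),(56,-200,30),0),("top",T(42,150),(-24,200,34),0),("top",T(653,390),(-24,-200,34),0),
("side",S(188,558),(56,-200,30),0),("side",S(18,517),(-24,-200,34),0),("side",S(427,35),(56,200,30),0),
("top",T(605,379),(-31,0,90),1),("top",T(593,320),(0,18,90),1),("side",S(32,358),(-31,0,90),1),("side",S(65,310),(-31,36,90),1),("top",T(623,250),(40,18,106),1),("side",S(181,340),(40,18,106),1),
("top",T(404,192),(25,-30,30),2),("side",S(275,263),(25,-30,31),2)]
def world(p,P,k):
    P=np.array(P,float)/1000
    if k:P[1]+=p[2+k]
    a=p[2];return np.array([p[0]+np.cos(a)*P[0]-np.sin(a)*P[1],p[1]+np.sin(a)*P[0]+np.cos(a)*P[1],P[2]+.004])
def res(p):return np.concatenate([proj(n,world(p,P,k))[0]-q for n,q,P,k in O])
if __name__=="__main__":
    r=least_squares(res,[.6,-.1,.3,-.15,0],loss="soft_l1");p=r.x
    print("rack x y yaw kb notch",p.round(4),"travel mm",1000*(p[4]-p[3]-.018))
    print(res(p).reshape(-1,2).round(1).tolist())
    np.save("p.npy",p);print("keeper_back",world(p,(0,0,64),1))
    s=telemetry.get_state();print(s["eef_pos"],R.from_quat(s["tcp_rot"]).as_matrix().round(3).tolist())
E
python3 fit.py
```

```text
rack x y yaw kb notch [ 0.5098  0.002  -0.3919 -0.1568  0.0126] travel mm 151.44917832180138
[[-1.3, -1.1], [-0.5, -1.0], [-0.8, -0.4], [-0.6, 0.3], [-2.0, 3.0], [-0.0, 1.2], [0.3, -0.1], [-0.1, -0.9], [-0.2, -1.7], [-0.9, 1.8], [-0.1, -0.9], [-0.1, -0.8], [0.9, 0.9], [-2.8, 3.2], [-3.7, 0.1]]
keeper_back [ 0.44987278 -0.14295276  0.068     ]
[ 0.20059326 -0.6440738   0.23045024] [[0.955, 0.297, -0.0], [0.297, -0.955, 0.001], [0.0, -0.001, -1.0]]
```

```bash
cat >d.py <<'E'
import numpy as np,sys
from fit import world
from plant import telemetry
from scipy.spatial.transform import Rotation as R
# target TCP in rack frame (mm): x, y relative to keeper_back start, z above rack underside
p=np.load("p.npy");x,y,z=map(float,sys.argv[1:4])
s=telemetry.get_state();M=R.from_quat(s["tcp_rot"])
a=p[2];ry=np.array([-np.sin(a),np.cos(a),0]);rx=np.array([np.cos(a),np.sin(a),0])
D=np.c_[ry,rx,[0,0,-1]]
t=world(p,(x,y,z),1)
print("shift cm",(M.inv().apply(t-s["eef_pos"])*100).round(2),"turn deg",np.degrees((M.inv()*R.from_matrix(D)).as_rotvec()).round(2))
q=s["eef_pos"]-world(p,(0,0,0),1);print("rack tcp mm",(np.array([q@rx,q@ry,q[2]])*1000).round(1),"F along",s["contact_force"]@ry,s["time"])
E
python3 d.py -8 -60 150
```

```text
shift cm [ 34.25 -36.35   7.72] turn deg [-4.000e-02 -3.000e-02 -5.026e+01]
rack tcp mm [ -38.9 -558.5  226.8] F along 0.49093893477558864 0.3
```

arm_command --series '[8.6,-9.1,2,0,0,-12.6,1,17.1,-18.2,4,0,0,-25.1,1,25.7,-27.3,6,0,0,-37.7,1,34.2,-36.4,7.7,0,0,-50.3,1,34.2,-36.4,7.7,0,0,-50.3,1,34.2,-36.4,7.7,0,0,-50.3,1,34.2,-36.4,7.7,0,0,-50.3,1,34.2,-36.4,7.7,0,0,-50.3,1,34.2,-36.4,7.7,0,0,-50.3,1,34.2,-36.4,7.7,0,0,-50.3,1]'

```text
time: 1.13
eef_pos: [0.3812, -0.2723, 0.1677]
tcp_rot: [0.831, 0.556, 0.0, 0.0]
contact_force: [1.4, 0.1, 0.6]
opening: 0.003
finger_force: 0.0
```

```bash
python3 d.py -8 -60 68
```

```text
shift cm [8.2  0.79 9.44] turn deg [-0.15 -0.16  0.42]
rack tcp mm [ -15.1 -142.3  162.2] F along -0.9328432937842981 1.2333
```

arm_command --series '[3,0.4,2,0,0,0.3,1,6,0.8,5,0,0,0.3,1,6.5,0.8,9,0,0,0.3,1,6.5,0.8,9,0,0,0.3,1,6.5,0.8,9,0,0,0.3,1,6.5,0.8,9,0,0,0.3,1]'

```text
time: 1.73
eef_pos: [0.4136, -0.2186, 0.0793]
tcp_rot: [0.833, 0.554, 0.0, 0.001]
contact_force: [0.2, 0.1, -0.3]
opening: -0.003
finger_force: 0.0
```

```bash
python3 d.py -8 -15 68; python3 - <<'E'
from plant import vision
import cv2
t=vision.read_camera("side")["color"]
cv2.imwrite("pics/s1.png",cv2.resize(t[195:385,120:320],None,fx=3,fy=3,interpolation=cv2.INTER_CUBIC))
E
```

```text
shift cm [ 6.92 -0.47  0.83] turn deg [ 0.29  0.1  -0.33]
rack tcp mm [ -3.7 -84.3  76.5] F along -2.1837369319619273 1.8333
```

View pics/s1.png

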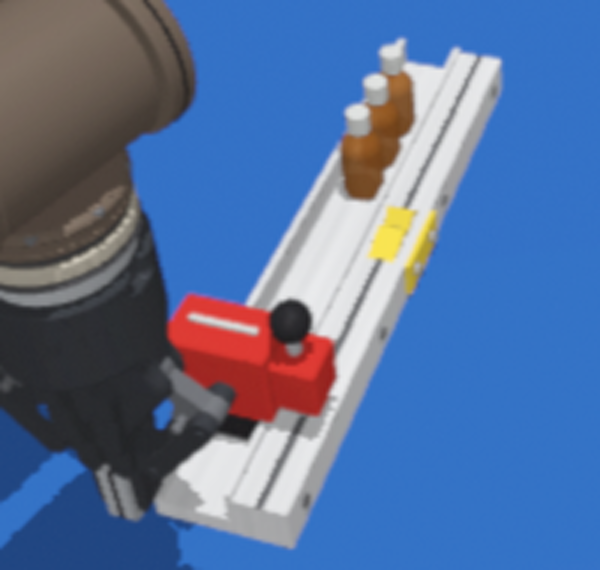

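The fingers are shut behind the keeper, clear of everything, with the clip at (400,235) in the crop. I'll lower and move up to the face.

arm_command --series '[1.5,-0.7,0.8,0,0,-0.3,1,3.5,-0.7,0.8,0,0,-0.3,1,5,-0.7,0.8,0,0,-0.3,1,5.5,-0.7,0.8,0,0,-0.3,1,5.8,-0.7,0.8,0,0,-0.3,1,6.1,-0.7,0.8,0,0,-0.3,1,6.4,-0.7,0.8,0,0,-0.3,1,6.7,-0.7,0.8,0,0,-0.3,1,6.9,-0.7,0.8,0,0,-0.3,1]'

```text
time: 2.63
eef_pos: [0.4332, -0.151, 0.0698]
tcp_rot: [0.831, 0.556, 0.0, 0.0]
contact_force: [-0.7, -0.2, 0.3]
opening: 0.002
finger_force: 0.0
```

```bash
python3 d.py -12 5 68
```

```text
shift cm [ 1.86  0.06 -0.24] turn deg [-0.01 -0.    0.05]
rack tcp mm [-12.6 -13.6  65.6] F along -0.1396799942216089 2.7333
```

arm_command --series '[0.2,0,-0.2,0,0,0,1,0.4,0,-0.2,0,0,0,1,0.6,0,-0.2,0,0,0,1,0.8,0,-0.2,0,0,0,1,1.0,0,-0.2,0,0,0,1,1.3,0,-0.2,0,0,0,1,1.6,0,-0.2,0,0,0,1,1.9,0,-0.2,0,0,0,1,2.2,0,-0.2,0,0,0,1,2.5,0,-0.2,0,0,0,1]'

```text
time: 3.57
eef_pos: [0.4429, -0.1274, 0.0718]
tcp_rot: [0.831, 0.556, 0.0, 0.0]
contact_force: [-1.2, -1.9, 0.8]
opening: 0.006
finger_force: 0.8
```

arm_command --series '[0.3,0,0,0,0,0,1,0.6,0,0,0,0,0,1,0.9,0,0,0,0,0,1,1.2,0,0,0,0,0,1,1.5,0,0,0,0,0,1,1.8,0,0,0,0,0,1,2.1,0,0,0,0,0,1,2.4,0,0,0,0,0,1,2.7,0,0,0,0,0,1,3.0,0,0,0,0,0,1]'

```text
time: 4.4
eef_pos: [0.4542, -0.0997, 0.0716]
tcp_rot: [0.831, 0.556, 0.0, 0.0]
contact_force: [0.6, -3.0, 0.2]
opening: 0.001
finger_force: 0.8
```

```bash
python3 d.py -12 5 68; python3 - <<'E'
from plant import vision
import cv2
t=vision.read_camera("side")["color"]
cv2.imwrite("pics/s2.png",cv2.resize(t[195:345,140:320],None,fx=4,fy=4,interpolation=cv2.INTER_CUBIC))
E
```

```text
shift cm [-3.71  0.12 -0.07] turn deg [-0.09 -0.05  0.06]
rack tcp mm [-13.2  42.1  67.4] F along 0.20924913656723718 4.5
```

View pics/s2.png

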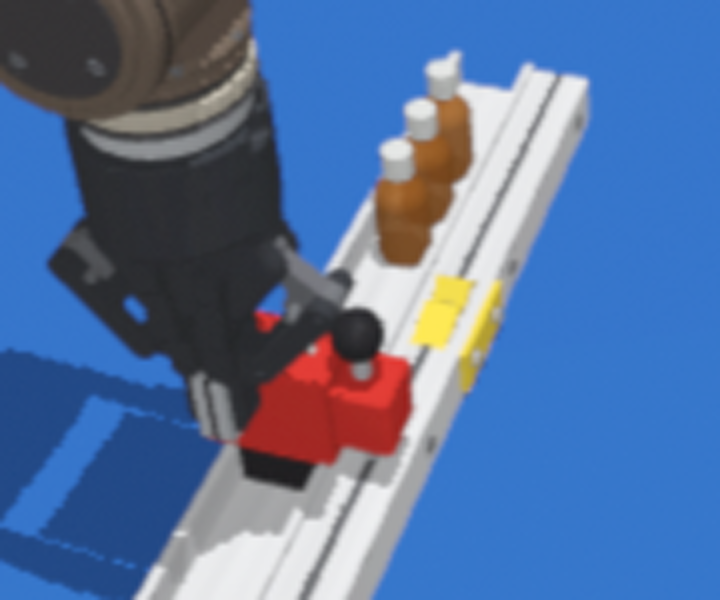

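The keeper is sliding ahead of the fingers. The pin and knob are at (357,335) and the clip starts at about (430,345). I'll refine the notch position from the clip's pixels.

```bash
python3 - <<'E'
import numpy as np,cv2
from fit import *
p=np.load("p.npy");a=p[2]
def back(n,uv,z):
    c=C[n];Rm=cv2.Rodrigues(c["rvec"])[0];o=-Rm.T@c["tvec"].ravel()
    d=Rm.T@np.linalg.inv(c["K"])@np.r_[uv,1];P=o+d*((z+4)/1000-o[2])/d[2]
    q=P[:2]-p[:2];return [round(1000*v,1) for v in(np.cos(a)*q[0]+np.sin(a)*q[1],-np.sin(a)*q[0]+np.cos(a)*q[1])]
S2=lambda u,v:np.array((u/4+140,v/4+195))
print("p",p)
for l,n,uv,z in[("side rampstart L",'side',S2(411,345),30),("side start R",'side',S2(446,348),30),("side bound",'side',S2(452,305),37),("side peak end",'side',S2(455,277),39),
 ("top start",'top',T(404,190),30),("top start",'top',T(397,198),30),("top bound L",'top',T(362,180),37),("top bound R",'top',T(371,163),37),("top end",'top',T(331,166),39),
 ("knob now side",'side',S2(357,335),106),("flange top R",'top',T(414,160),30),("flange L",'top',T(337,128),30)]:print(l,back(n,uv,z))
E
```

```text
p [ 0.50977715  0.00200089 -0.39188975 -0.15684417  0.01260501]
side rampstart L [np.float64(30.7), np.float64(-17.6)]
side start R [np.float64(47.3), np.float64(-15.0)]
side bound [np.float64(43.3), np.float64(5.9)]
side peak end [np.float64(39.2), np.float64(22.4)]
top start [np.float64(36.3), np.float64(-20.6)]
top start [np.float64(30.0), np.float64(-18.2)]
top bound L [np.float64(31.4), np.float64(6.4)]
top bound R [np.float64(43.4), np.float64(4.9)]
top end [np.float64(32.2), np.float64(27.4)]
knob now side [np.float64(38.0), np.float64(-85.1)]
flange top R [np.float64(56.2), np.float64(-20.0)]
flange L [np.float64(57.4), np.float64(31.6)]
```

arm_command --series '[0.3,0,0,0,0,0,1,0.6,0,0,0,0,0,1,0.9,0,0,0,0,0,1,1.2,0,0,0,0,0,1,1.5,0,0,0,0,0,1,1.8,0,0,0,0,0,1,2.1,0,0,0,0,0,1,2.4,0,0,0,0,0,1,2.7,0,0,0,0,0,1,3.0,0,0,0,0,0,1]'

```text
time: 5.48
eef_pos: [0.4655, -0.0718, 0.0717]
tcp_rot: [0.831, 0.556, -0.0, -0.0]
contact_force: [-2.0, -1.6, -1.3]
opening: -0.001
finger_force: 0.8
```

arm_command --series '[0.3,0,0,0,0,0,1,0.6,0,0,0,0,0,1,0.9,0,0,0,0,0,1,1.2,0,0,0,0,0,1,1.5,0,0,0,0,0,1,1.8,0,0,0,0,0,1,2.1,0,0,0,0,0,1,2.4,0,0,0,0,0,1,2.6,0,0,0,0,0,1,2.8,0,0,0,0,0,1]'

```text
time: 6.32
eef_pos: [0.4763, -0.0461, 0.0717]
tcp_rot: [0.831, 0.556, 0.0, 0.0]
contact_force: [-1.0, -1.6, -1.4]
opening: 0.002
finger_force: 0.8
```

```bash
python3 d.py -12 128 68
```

```text
shift cm [ 2.81  0.03 -0.  ] turn deg [ 0.06 -0.05  0.04]
rack tcp mm [-12.3  99.9  67.9] F along -0.06195526294254873 6.4167
```

arm_command --series '[0.2,0,0,0,0,0,1,0.4,0,0,0,0,0,1,0.6,0,0,0,0,0,1,0.8,0,0,0,0,0,1,1.0,0,0,0,0,0,1,1.2,0,0,0,0,0,1,1.4,0,0,0,0,0,1,1.6,0,0,0,0,0,1,1.7,0,0,0,0,0,1,1.8,0,0,0,0,0,1]'

```text
time: 7.25
eef_pos: [0.4832, -0.0303, 0.072]
tcp_rot: [0.831, 0.556, -0.0, 0.001]
contact_force: [-1.4, -5.5, 2.7]
opening: 0.001
finger_force: 3.1
```

arm_command --series '[0.1,0,0,0,0,0,1,0.2,0,0,0,0,0,1,0.3,0,0,0,0,0,1,0.4,0,0,0,0,0,1,0.5,0,0,0,0,0,1,0.6,0,0,0,0,0,1,0.7,0,0,0,0,0,1,0.8,0,0,0,0,0,1]'

```text
time: 7.92
eef_pos: [0.4863, -0.0228, 0.072]
tcp_rot: [0.831, 0.556, -0.0, 0.001]
contact_force: [-2.6, -8.6, 3.0]
opening: -0.0
finger_force: 3.0
```

```bash
python3 d.py -12 132 68; python3 - <<'E'
from plant import vision
import cv2
t=vision.read_camera("side")["color"]
cv2.imwrite("pics/s3.png",cv2.resize(t[205:325,170:310],None,fx=5,fy=5,interpolation=cv2.INTER_CUBIC))
E
```

```text
shift cm [ 0.66  0.02 -0.  ] turn deg [0.06 0.01 0.05]
rack tcp mm [-12.2 125.4  68. ] F along -3.869570590736749 8.0167
```

View pics/s3.png

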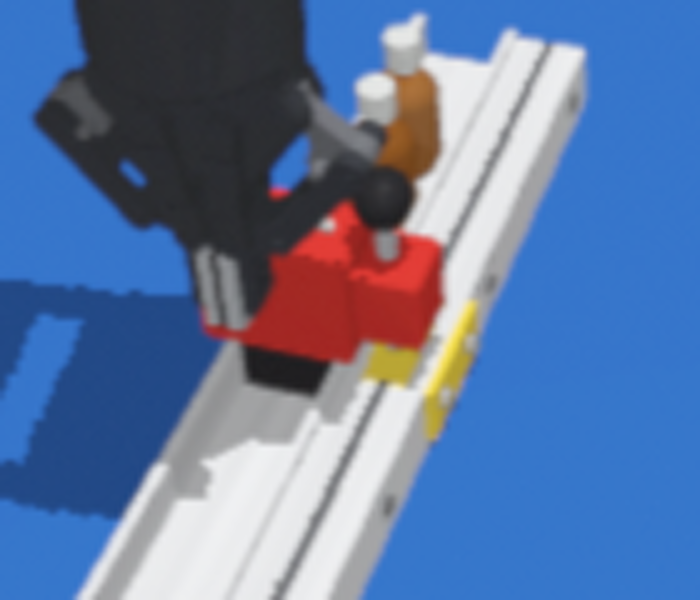

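The pin is up on the ramp (knob raised at (383,198), 3–4 N). I'll go on in small steps and watch for the force to drop.

arm_command --series '[0.1,0,0,0,0,0,1,0.2,0,0,0,0,0,1,0.3,0,0,0,0,0,1,0.4,0,0,0,0,0,1]'

```text
time: 8.4
eef_pos: [0.4879, -0.0188, 0.072]
tcp_rot: [0.831, 0.556, 0.0, 0.001]
contact_force: [-0.8, -5.3, 2.3]
opening: 0.005
finger_force: 2.5
```

arm_command --series '[0.1,0,0,0,0,0,1,0.15,0,0,0,0,0,1]'

```text
time: 8.57
eef_pos: [0.4886, -0.0172, 0.072]
tcp_rot: [0.831, 0.556, 0.0, 0.0]
contact_force: [-0.0, -4.6, 1.6]
opening: 0.004
finger_force: 2.2
```

arm_command --series '[0.1,0,0,0,0,0,1,0.15,0,0,0,0,0,1]'

```text
time: 8.73
eef_pos: [0.4891, -0.016, 0.072]
tcp_rot: [0.831, 0.556, 0.0, 0.001]
contact_force: [-0.3, -5.8, 2.7]
opening: 0.001
finger_force: 3.0
```

arm_command --series '[0.1,0,0,0,0,0,1,0.15,0,0,0,0,0,1]'

```text
time: 8.9
eef_pos: [0.4891, -0.0134, 0.0714]
tcp_rot: [0.831, 0.556, 0.001, -0.001]
contact_force: [-1.1, -0.2, -0.1]
opening: -0.002
finger_force: 0.0
```

The force has dropped to zero, so the keeper jumped ahead into the notch. I'll back off and check.

arm_command --series '[-0.2,0,0,0,0,0,1,-0.8,0,0,0,0,0,1,-2,0,0,0,0,0,1,-4,0,0,0,0,0,1,-7,0,-1,0,0,0,1,-10,0,-5,0,0,0,1,-13,0,-9,0,0,0,1,-13,0,-10,0,0,0,1,-13,0,-10,0,0,0,1]'

```text
time: 9.65
eef_pos: [0.442, -0.1379, 0.1775]
tcp_rot: [0.832, 0.555, 0.003, 0.005]
contact_force: [1.0, -0.3, 0.3]
opening: -0.003
finger_force: 0.0
```

```bash
python3 - <<'E'
from plant import vision
import cv2,numpy as np
t=vision.read_camera("side")["color"][205:325,170:310]
u=vision.read_camera("top")["color"][205:325,255:395]
cv2.imwrite("pics/f.png",cv2.resize(np.hstack([t,u]),None,fx=2.85,fy=2.85,interpolation=cv2.INTER_CUBIC))
E
```

```text
(no output)
```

View pics/f.png

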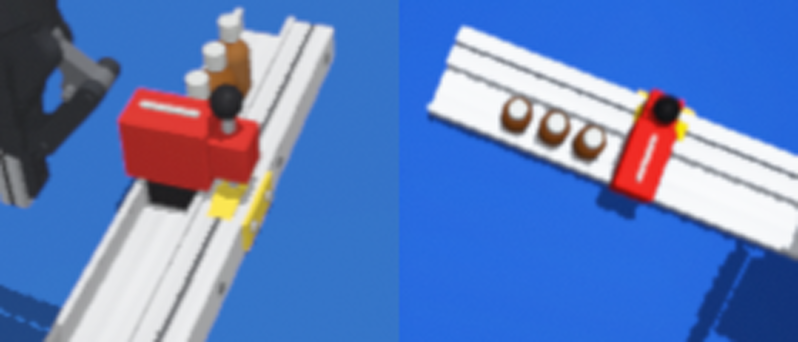

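The keeper sits over the clip (knob at (225,101) side, (665,109) top), and the bottles are upright and clear of it. I'll check the knob position numerically.

```bash
python3 - <<'E'
import numpy as np,cv2
from fit import *
p=np.load("p.npy");a=p[2]
def tri(s,t):
    f=lambda X:np.r_[proj("side",X)[0]-s,proj("top",X)[0]-t]
    X=least_squares(f,[.5,0,.1]).x;q=X[:2]-p[:2]
    return (1000*np.array([np.cos(a)*q[0]+np.sin(a)*q[1],-np.sin(a)*q[0]+np.cos(a)*q[1],X[2]-.004])).round(1)
def knob(n,x0,x1,y0,y1):
    g=C[n]["color"][y0:y1,x0:x1].max(2);m=(g<60).astype(np.uint8)
    k,l,st,c=cv2.connectedComponentsWithStats(m);i=1+np.argmax(st[1:,4]);print(n,st[i],c[i]);return c[i]+[x0,y0]
s=knob("side",242,258,230,248);t=knob("top",340,357,236,252)
print("now",tri(s,t))
im={n:cv2.imread(f"pics/{n}0.png") for n in C}
for n in C:C[n]["color"]=im[n]
print("start",tri(knob("side",207,226,292,312),knob("top",401,420,260,275)))
E
```

```text
side [ 2  5 11 12 96] [ 6.88541667 10.32291667]
top [ 4  3  9  9 59] [8.33898305 7.11864407]
now [ 37.7  12.2 108.6]
side [  4   4  12  13 134] [ 9.35820896 10.08955224]
top [ 5  3  9  9 63] [9.12698413 7.33333333]
start [  37.8 -138.2  106.9]
```

The pin is at y = 12.2 mm and the notch is at about 12 mm. The knob is 1.7 mm above its start height, which matches a seated pin.

```bash
python3 -c "
from plant import ctrl
print(ctrl.sign_off())"
```

```text
the job is handed in; nothing more can be done
None
```

I pushed the keeper into the yellow clip's notch and handed the job in: the camera check put the pin within about 1 mm of the notch at seated height, the bottles looked undisturbed, and the arm is clear of everything; no verdict came back.

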